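# Shut the drawer and lift the vial with tongs

### The job

The riser's open drawer hangs over the sample vial standing in the small white tray: push the drawer fully home until it clicks into its detent. Then take up the tongs by their black handle plates, close the tips on that vial without touching it with the gripper and lift it, upright, 10 to 15 cm straight up out of its tray. Finish while still holding the vial up in the squeezed tongs, with the drawer still shut, and leave the other things on the bench where they are.

Things in the scene. Friction and masses are not known exactly. Their poses are not given: they have to be found in the camera images.
- riser: Fixed grey bench-top riser, 190 (x) x 240 (y) x 140 mm high: two side panels, a top, a drawer under the top, open space below it (drawer underside 84 mm above the bench). Origin: centre of its underside. Its -x side is the front, towards the robot (yawed up to 0.15 rad). A small box (to 186 mm) and a notebook lie loose on the rear of its top; the front 30 mm is free.
- drawer (a joint): Opening of the drawer in m: 0 = fully home (front panel flush with the riser's front edge), 0.10 to 0.14 at the start, 0.15 at most. Pushed along the riser's +x it closes, with about 1.5 N friction; in the last 12 mm a sprung roller must be overcome (about 5 to 8 N in all), then it snaps in and stays. Front panel 228 wide x 48 high, 84 to 132 mm above the bench.
- drawer_lip (a point): Centre of the outer (front) face of the pull lip, a bar 70 mm wide (along riser y) and 10 mm high that stands 13 mm out of the drawer's front panel, 121 mm above the bench. Moves with the drawer. Push it along the riser's +x.
- vial_tray: Fixed white square plate 70 x 70 x 12 mm on the bench in front of the riser, with a round recess of 37 mm diameter, 6 mm deep, in its middle. Origin: centre of its underside. Its centre lies 65 to 75 mm in front of the riser's front edge, so that the open drawer hangs over it.
- vial: The sample vial to be lifted: capped, 64 mm high, body 25 mm diameter up to 53 mm, cap 20 mm diameter above; about 35 g. Stands loose and upright in the tray's recess. Origin: centre of its underside, z axis up along it. (Two like vials at the back of the bench are not meant.)
- tongs: Sprung tongs, about 230 mm long, 22 mm high, 0.12 kg, balanced near the grip point, lying flat on the bench with both arms in the horizontal plane. Origin: on the pivot at the rear end, at the underside; +x runs along the middle line to the tips, z up. The two arms are geared and move symmetrically. They stand open by themselves.
- tongs_grip (a point): Middle of the handle, 92 mm ahead of the pivot, 11 mm above the underside: grip here across the outer faces of the two black plates (60 to 132 mm ahead of the pivot, 22 high). Over all 45 mm open, about 26 mm closed on the vial. About 6 N a side starts to close the arms, 12 N reaches the vial: fingers stopped at 40 mm carry the tongs with open tips; 30 N squeeze holds the vial.
- tongs_tip (a point): Point midway between the two tips' gripping faces, 188 mm ahead of the pivot, 11 mm above the underside. Gripping faces 34 mm long, 22 mm high, slightly hollow; clear gap between them about 60 mm open (arms there about 70 mm over all). The tips end 17 mm ahead of this point.
- tongs_left (a joint): Closing angle of the left tong arm in rad (the right one follows equally): 0 = fully open, about 0.10 = closed on the vial, 0.14 = fully closed with nothing between.
- note_book: Bystander: black pocket notebook 93 x 136 x 24 mm lying loose on the riser's top. Origin: centre of its underside.
- tag_box: Bystander: small carton 61 x 88 x 46 mm lying loose on the riser's top. Origin: centre of its underside.
- timer: Bystander: flat white kitchen timer 64 x 70 x 21 mm, loose. Origin: centre of its underside.
- marker: Bystander: marker pen 14 x 128 x 16 mm, loose. Origin: centre of its underside.
- dibber: Bystander: wooden dibber 28 x 138 x 28 mm lying on the bench, loose. Origin: centre of its underside.
- tape_roll: Bystander: roll of tape lying flat, 98 mm diameter, 48 mm high, loose. Origin: centre of its underside.
Mind the look-alikes: they are no part of the job. What is meant by the tongs is not pink, and is the larger of those in its own colour.

How it is judged:
On the way, in this order (a step that is already met when the one before it is completed fails the run):
1. the drawer is fully home in its detent (value of joint drawer below 0.003 m), for 0.2 s.
2. the tongs, squeezed by the gripper, are closed on the vial (contact force between tongs and vial above 1 N and contact force between the fingers and tongs above 3 N and value of joint tongs_left above 0.06 rad), for 0.2 s.
At the end, for the whole second after the job is handed in: The vial hangs upright (within 0.35 rad) and at rest in the squeezed tongs held by the gripper, 80 to 200 mm above the tray's underside and within 60 mm sideways of its centre, touched by neither gripper nor riser; the tongs clear of the riser; the drawer within 3 mm of home (z of vial in the frame of vial_tray between 0.08 and 0.2 m and horizontal distance between vial and vial_tray below 0.06 m and angle between vial's own z axis and vertical below 0.35 rad and linear speed of vial below 0.03 m/s and contact force between tongs and vial above 1 N and contact force between the fingers and tongs above 3 N and contact force between each of the arm, the fingers, riser and vial below 0.1 N and contact force between riser and tongs below 0.1 N and value of joint drawer below 0.003 m); the arm keeps its last pose, push and grip.
It fails at once if the vial is touched by the gripper or arm (contact force between any of the fingers, the arm and vial above 0.3 N).
It fails at once if the vial is tipped over (angle between vial's own z axis and vertical above 0.7 rad).
It fails at once if the notebook, small box, timer, marker, dibber or tape roll is moved more than 30 mm (distance of any of note_book, tag_box, timer, marker, dibber, tape_roll from where it was at the start of the episode above 0.03 m).
It also fails if it takes over 64 s, if anything falls off the work surface, if the arm or the gripper's body presses on something with over 40 N, if the wrist force passes 120 N, or if a joint passes its speed limit or range.

### The arm

A 6-joint arm with a two-finger parallel gripper is mounted at the origin on a cart in front of the work surface, level with it; the furniture and walls round the work are solid. World frame = base frame: x ahead of the robot, y to its left, z up, the work surface at z = 0. Lengths are in m, angles in rad, forces in N, time in s.
With the tool pointing down it reaches from about 0.35 to 0.875 m from the base axis. Payload 4.2 kg.
Tool frame: the origin (TCP) lies on the centre line of the jaws, within the pads' length; the fingertips stand 17 mm ahead of it and the grasp point (between the pads) lies 2 mm behind it (env.finger_overhang is the distance from the TCP to the fingertips, in m); z points along the fingers, y is the line along which they close (so a half turn about z gives the same grasp; the last joint's range is limited). The gripper opens to 85 mm and grips with 20 to 120 N. Pads are 22 mm wide; open, the fingers measure 114 mm over their backs; the gripper's body (76 mm by 85 mm) begins 54 mm behind the grasp point. The pads swing forward as they close: fully open they stand 13 mm farther back than shut.
Start: joints at [-1.068, 0.385, 0.008, 0, -1.194, -0.259], TCP at [0.151, -0.606, 0.248] pointing down, gripper open.
Joint ranges: [-3.14, 3.14], [-1.21, 2.06], [-1.07, 1.41], [-3.16, 2.05], [-2.99, -0.16], [-3.1, 3.1]. Speed limits (rad/s): [2.79, 2.79, 3.14, 3.14, 3.14, 3.14].

### API

Orientations are given as [roll, pitch, yaw] about the fixed x, y, z axes, in that order (R = Rz(yaw) Ry(pitch) Rx(roll)).
In Python, from station import monitor, cams, ticket, finder, env gives the robot as it stands.
- The arm moves only by the tool carry_out, never from a script. Its argument "targets" is a list of rows, each an object of numbers: "rx", "ry", "rz": the turn, a rotation vector about the tool's x, y, z in rad; "dx", "dy", "dz": the shift along the tool's x, y, z in m; "fingers": the finger opening in m, from 0 to 0.0854. In form: [{"rx": .., "ry": .., "rz": .., "dx": .., "dy": .., "dz": .., "fingers": ..}, ...]. A call has 1 to 8 rows; each row shifts and turns the commanded pose from where the row before left it, along the tool's axes as they then stand; what a row does not reach is not made up. A row lasts 1/10 s, in which the tool goes at most 50 mm and 8.59 degrees, less where a joint would pass 70% of its speed; a pose out of reach is approached as far as the arm can. A call with a gripper value outside its range is refused whole. The fingers move at their own pace and stop on an object; "grip_force" is the grip in N (left out, the last holds). Time passes only in rows, so rows that do not move let the fingers close. It gives the time, the measured TCP pose, the force, the opening and the grip force at its end, in the units of the state.
- monitor.get_obs(): the state, without advancing time (a new reading comes with each control period).
- cams.get_image(name): name is "scene" or "top" or "wrist"; returns (picture, depth): 384x512x3 uint8, red, green, blue; 384x512 float32, m along the optical axis (not along the pixel's ray), 0 where there is no reading.
- cams.camera_params(name): a dict with "K" (3x3 intrinsics, pixels), "k1" (the pictures are not rectified: a ray, as slopes to the right and down, at radius r is drawn at 1 + k1 r^2 times it, then the intrinsics apply), "rvec" (rotation vector, rad) and "tvec" (3), from world to camera coordinates, as OpenCV has them; the wrist camera has in their place "hand_eye" (4x4, takes a point from camera to tool coordinates, whose origin is the TCP and whose axes are the flange's). Camera axes: x right, y down, z forward; pixel columns grow to the right and rows downward; lengths in m; the calibration is good to about 2 mm. A picture is of the moment at which its call begins: read the wrist's pose just before it. camera_params takes no time and is no camera call.
- ticket.sign_off(): hands the job in; it is judged then, once.
Trained networks look in the newest picture that a camera, given by its name, has taken for a name from the list of things; names that differ only in an ending like _2 or _b are one class to them, and where a whole thing is asked for, a point or a joint stands for the part that bears it (a point fixed in the world has none). Each returns a list of dicts, best first, with "score" (0 to 1); they miss things now and then, are a little off and sometimes report something else, mostly with a low value. They report only what shows in the picture. A call takes as long as a camera call. They do not tell look-alikes from the thing itself.
- finder.search_frame(query, camera): "centre" ([x, y, z] in m, in world coordinates, good to about 4 mm: the middle of the surface that is visible of it).
- finder.masks_of(query, camera): "pixels" (384x512 bool, what is visible of it).
The state is a dict: "clock": time; "joint_pos": joint angles; "joint_velocities": joint speeds; "effort": joint torques, N m; "ee_pos": TCP position; "tcp_rot": TCP orientation; "wrist_force": force on the tool from outside, world axes, zero at the start; "moment": the same for the moment, N m; "finger_gap": finger opening in m; "finger_force": force on a finger pad.
Only numpy, scipy, OpenCV 4.12 (cv2) and the standard library are available. Lean on these libraries where they do the work, as an engineer would, in place of code of your own. Each camera call takes 0.05 s, during which the arm holds its last target. There are 200 camera calls.

## Working session

There is one attempt and no reset: what is moved stays moved. The work goes in short steps, Python scripts to look and compute and a tool call to move; the robot and the scene stay as the last step left them, time stands still between calls to the robot, and variables do not carry over. Pictures are saved under pics/ and viewed, at most 10 in all, crops included, and the job is handed in when it is done.

Besides the shell and the picture viewer there is one more tool, called as name(argument=value, ...), one argument or row to a line, values as JSON. carry_out: Moves the arm, as the interface text tells. Its arguments: {"type":"object","properties":{"targets":{"type":"array","items":{"type":"object","properties":{"rx":{"type":"number"},"ry":{"type":"number"},"rz":{"type":"number"},"dx":{"type":"number"},"dy":{"type":"number"},"dz":{"type":"number"},"fingers":{"type":"number"}}}},"grip_force":{"type":"number"}},"required":["targets"]}

```bash
mkdir -p pics
cat > h.py <<'E'
import numpy as np, cv2
from scipy.spatial.transform import Rotation as R
from station import monitor, cams, ticket, finder, env
def cam(name,obs=None):
    p=cams.camera_params(name); K=np.array(p["K"]); k1=p["k1"]
    if "rvec" in p:
        Rm=R.from_rotvec(np.ravel(p["rvec"])).as_matrix(); T=np.eye(4); T[:3,:3]=Rm.T; T[:3,3]=-Rm.T@np.ravel(p["tvec"])
    else:
        B=np.eye(4); B[:3,:3]=R.from_euler('xyz',obs["tcp_rot"]).as_matrix(); B[:3,3]=obs["ee_pos"]; T=B@np.array(p["hand_eye"])
    return K,k1,T
def cloud(name):
    o=monitor.get_obs(); im,d=cams.get_image(name); K,k1,T=cam(name,o)
    v,u=np.mgrid[:384,:512].astype(float)
    uv=np.stack([u.ravel(),v.ravel()],1)[:,None]
    xy=cv2.undistortPoints(uv,K,np.array([k1,0,0,0.])).reshape(384,512,2)
    P=np.dstack([xy*d[...,None],d])@T[:3,:3].T+T[:3,3]
    P[d==0]=np.nan
    return im,d,P
def save(im,n): cv2.imwrite(f"pics/{n}.png",cv2.cvtColor(im,cv2.COLOR_RGB2BGR))
E
python3 - <<'E'
from h import *
print(monitor.get_obs())
ims=[]
for n in ("scene","top"):
    im,d,P=cloud(n); save(im,n); np.savez(f"{n}.npz",P=P,im=im)
    for q in ("riser","drawer","drawer_lip","vial_tray","vial","tongs","tongs_grip","tongs_tip","note_book","tag_box","timer","marker","dibber","tape_roll"):
        print(n,q,[(np.round(r["centre"],3).tolist(),round(r["score"],2)) for r in finder.search_frame(q,n)])
E
```

```text
{'clock': 0.0, 'joint_pos': array([-1.06839423e+00,  3.85562722e-01,  6.58162500e-03, -4.69348624e-04,
       -1.19399205e+00, -2.58579351e-01]), 'joint_velocities': array([-0.00064274,  0.00249343, -0.0009043 ,  0.00010753, -0.0007079 ,
       -0.00105693]), 'effort': array([-1.08472414e-03, -3.92288768e+01,  1.88394374e+01,  4.18628901e+00,
       -4.77248192e-03,  3.70779503e-06]), 'ee_pos': array([ 0.15074505, -0.60597137,  0.24720492]), 'tcp_rot': array([ 3.13937667e+00, -1.35090294e-04, -2.89794293e+00]), 'wrist_force': array([0.01070297, 0.71917888, 0.30958142]), 'moment': array([ 0.03720679, -0.06017393, -0.0068485 ]), 'finger_force': 0.0, 'finger_gap': 0.08534799212892998}
scene riser [([0.678, 0.092, 0.112], 0.65), ([0.494, -0.291, 0.011], 0.63), ([0.712, -0.2, 0.011], 0.36)]
scene drawer [([0.615, 0.066, 0.09], 0.87)]
scene drawer_lip [([0.623, 0.062, 0.089], 0.59)]
scene vial_tray [([0.579, 0.07, 0.015], 0.48)]
scene vial [([0.498, -0.293, 0.013], 0.18)]
scene tongs [([0.463, -0.537, 0.013], 0.91), ([0.492, -0.301, 0.013], 0.82), ([0.416, -0.126, 0.014], 0.78), ([0.42, 0.
[... 591 characters left out ...]
, 0.54)]
top drawer_lip [([0.609, 0.056, 0.091], 0.84)]
top vial_tray []
top vial []
top tongs [([0.488, -0.31, 0.019], 0.63), ([0.466, -0.538, 0.021], 0.53), ([0.419, -0.127, 0.011], 0.49)]
top tongs_grip [([0.466, -0.538, 0.019], 0.74), ([0.487, -0.305, 0.02], 0.66), ([0.422, -0.131, 0.02], 0.44)]
top tongs_tip [([0.464, -0.538, 0.02], 0.83), ([0.49, -0.309, 0.019], 0.8), ([0.42, -0.132, 0.016], 0.58)]
top note_book [([0.807, 0.027, 0.159], 0.71)]
top tag_box [([0.61, 0.057, 0.087], 0.18)]
top timer [([0.585, 0.297, 0.017], 0.78)]
top marker []
top dibber [([0.428, 0.3, 0.019], 0.8), ([0.582, 0.298, 0.018], 0.22)]
top tape_roll [([0.672, -0.291, 0.05], 0.87), ([0.806, 0.129, 0.185], 0.27)]
```

View pics/scene.png

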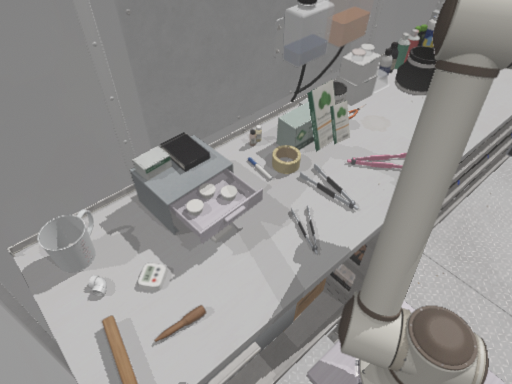

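View pics/top.png

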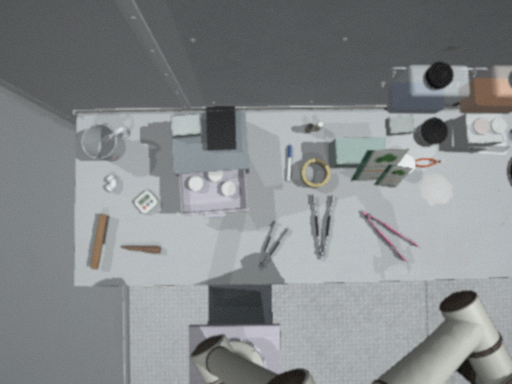

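The scene shows the riser with its open drawer. The large grey tongs are at about (322,225) in the top view, the smaller grey ones at (272,245) and the pink ones at (390,235). The vial is hidden under the drawer.

Run:
```python
from h import *
t=np.load("top.npz"); P=t["P"]; im=t["im"]
def z(a): return np.round(a,3).tolist()
for n in ("top","scene"):
    P=np.load(n+".npz")["P"]; Z=P[...,2]
    # riser top front edge
    m=(abs(Z-0.14)<0.008)&(abs(P[...,0]-0.74)<0.15)&(abs(P[...,1]-0.07)<0.2)
    Q=P[m][:,:2]; print(n,"risertop",len(Q),cv2.minAreaRect(Q.astype(np.float32)))
    fr=[]
    for y in np.arange(-0.03,0.17,0.02):
        q=Q[abs(Q[:,1]-y)<0.01]; fr.append((y,q[:,0].min() if len(q) else np.nan))
    print("front edge",z(fr))
    m=(Z>0.11)&(Z<0.138)&(P[...,0]<0.64)&(P[...,0]>0.45)&(abs(P[...,1]-0.07)<0.2)
    Q=P[m]; fr=[]
    for y in np.arange(-0.05,0.19,0.02):
        q=Q[abs(Q[:,1]-y)<0.01]; fr.append((y,q[:,0].min() if len(q) else np.nan,q[:,2].max() if len(q) else 0))
    print("drawer front",z(fr))
    m=(Z>0.009)&(Z<0.05)&(P[...,0]<0.64)&(P[...,0]>0.35)&(abs(P[...,1]+0.31)<0.08)
    Q=P[m]; print("tongs",len(Q),np.nanpercentile(Q,[2,50,98],axis=0).round(3).tolist())
im=t["im"]
save(cv2.resize(im[180:275,245:345],None,fx=6,fy=6,interpolation=cv2.INTER_CUBIC),"tc")
```

```text
top risertop 2663 ((0.7680194973945618, 0.06776987761259079), (0.19179649651050568, 0.24175730347633362), 3.37709903717041)
front edge [[-0.03, 0.678], [-0.01, 0.678], [0.01, 0.675], [0.03, 0.675], [0.05, 0.673], [0.07, 0.673], [0.09, 0.671], [0.11, 0.67], [0.13, 0.67], [0.15, 0.667]]
drawer front [[-0.05, 0.548, 0.136], [-0.03, 0.545, 0.136], [-0.01, 0.546, 0.137], [0.01, 0.533, 0.137], [0.03, 0.53, 0.137], [0.05, 0.528, 0.135], [0.07, 0.528, 0.135], [0.09, 0.528, 0.138], [0.11, 0.538, 0.137], [0.13, 0.538, 0.135], [0.15, 0.535, 0.136], [0.17, 0.535, 0.136]]
tongs 300 [[0.387, -0.35, 0.009], [0.508, -0.301, 0.021], [0.638, -0.259, 0.049]]
scene risertop 2297 ((0.7675469517707825, 0.06452967971563339), (0.19688840210437775, 0.2427496612071991), 3.6933248043060303)
front edge [[-0.03, 0.675], [-0.01, 0.674], [0.01, 0.674], [0.03, 0.673], [0.05, 0.67], [0.07, 0.67], [0.09, 0.669], [0.11, 0.668], [0.13, 0.666], [0.15, 0.665]]
drawer front [[-0.05, 0.544, 0.134], [-0.03, 0.542, 0.135], [-0.01, 0.542, 0.135], [0.01, 0.527, 0.134], [0.03, 0.526, 0.135], [0.05, 0.525, 0.135], [0.07, 0.524, 0.135], [0.09, 0.523, 0.134], [0.11, 0.534, 0.134], [0.13, 0.533, 0.134], [0.15, 0.531, 0.134], [0.17, 0.533, 0.133]]
tongs 532 [[0.384, -0.349, 0.009], [0.517, -0.298, 0.018], [0.638, -0.256, 0.049]]
```

View pics/tc.png

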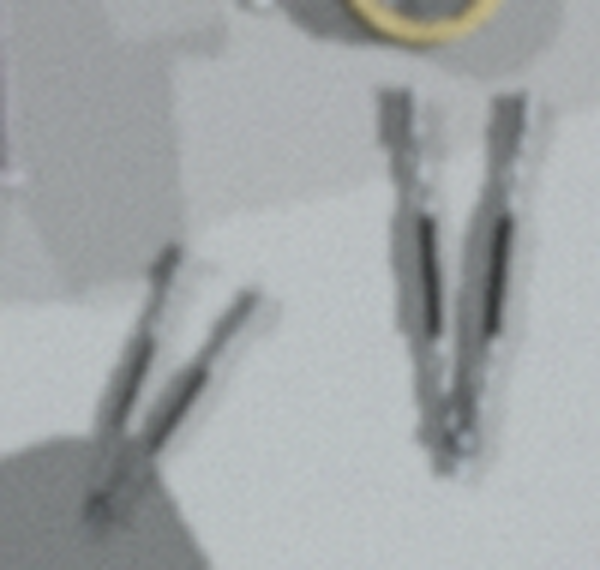

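The larger grey tongs are on the right of the crop. Their pivot is near (450,460) and the tips point up, which is world +x. I'll move to in front of the drawer lip.

carry_out(
  targets=[
    {"rz":0.091,"fingers":0},
    {"rz":0.091,"fingers":0},
    {"dx":-0.019,"dy":0.032,"fingers":0},
    {"dx":-0.019,"dy":0.032,"fingers":0},
    {"dx":-0.019,"dy":0.032,"fingers":0},
    {"dx":-0.019,"dy":0.032,"fingers":0},
    {"dx":-0.019,"dy":0.032,"fingers":0},
    {"dx":-0.019,"dy":0.032,"fingers":0},
  ],
)

```text
invalid input
```

carry_out(
  targets=[
    {"dx":-0.019,"dy":0.032},
    {"dx":-0.019,"dy":0.032},
    {"dx":-0.019,"dy":0.032},
    {"dx":-0.019,"dy":0.032},
    {"dx":-0.019,"dy":0.032},
    {"dx":-0.019,"dy":0.032},
    {"dx":-0.019,"dy":0.032},
    {"dx":-0.019,"dy":0.032},
  ],
)

```text
invalid input
```

carry_out(
  targets=[
    {"dx":-0.019,"dy":0.032},
    {"dx":-0.019,"dy":0.032},
    {"dx":-0.019,"dy":0.032},
    {"dx":-0.019,"dy":0.032},
    {"dx":-0.019,"dy":0.032},
    {"dx":-0.019,"dy":0.032},
    {"dx":0,"dy":0},
    {"dx":0,"dy":0},
  ],
)

```text
invalid input
```

carry_out(
  targets=[
    {"rx":0,"ry":0,"rz":0.091,"dx":0,"dy":0,"dz":0,"fingers":0},
    {"rx":0,"ry":0,"rz":0.091,"dx":0,"dy":0,"dz":0,"fingers":0},
    {"rx":0,"ry":0,"rz":0,"dx":-0.019,"dy":0.032,"dz":0,"fingers":0},
    {"rx":0,"ry":0,"rz":0,"dx":-0.019,"dy":0.032,"dz":0,"fingers":0},
    {"rx":0,"ry":0,"rz":0,"dx":-0.019,"dy":0.032,"dz":0,"fingers":0},
    {"rx":0,"ry":0,"rz":0,"dx":-0.019,"dy":0.032,"dz":0,"fingers":0},
  ],
  grip_force=30,
)

```text
clock: 2.1
ee_pos: [0.2193, -0.4729, 0.2484]
tcp_rot: [-3.141, 0.0, -3.08]
wrist_force: [0.8, -0.3, 1.1]
finger_gap: 0.0001
finger_force: 0.0
```

carry_out(
  targets=[
    {"rx":0,"ry":0,"rz":0,"dx":-0.019,"dy":0.032,"dz":0,"fingers":0},
    {"rx":0,"ry":0,"rz":0,"dx":-0.019,"dy":0.032,"dz":0,"fingers":0},
    {"rx":0,"ry":0,"rz":0,"dx":-0.019,"dy":0.032,"dz":0,"fingers":0},
    {"rx":0,"ry":0,"rz":0,"dx":-0.019,"dy":0.032,"dz":0,"fingers":0},
    {"rx":0,"ry":0,"rz":0,"dx":-0.019,"dy":0.032,"dz":0,"fingers":0},
    {"rx":0,"ry":0,"rz":0,"dx":-0.019,"dy":0.032,"dz":0,"fingers":0},
    {"rx":0,"ry":0,"rz":0,"dx":-0.019,"dy":0.032,"dz":0,"fingers":0},
    {"rx":0,"ry":0,"rz":0,"dx":-0.019,"dy":0.032,"dz":0,"fingers":0},
  ],
)

```text
clock: 2.9
ee_pos: [0.3552, -0.2077, 0.2487]
tcp_rot: [-3.141, 0.001, -3.08]
wrist_force: [0.6, -0.0, -0.4]
finger_gap: -0.0001
finger_force: 0.0
```

carry_out(
  targets=[
    {"rx":0,"ry":0,"rz":0,"dx":-0.019,"dy":0.032,"dz":0,"fingers":0},
    {"rx":0,"ry":0,"rz":0,"dx":-0.019,"dy":0.032,"dz":0,"fingers":0},
    {"rx":0,"ry":0,"rz":0,"dx":-0.019,"dy":0.032,"dz":0,"fingers":0},
    {"rx":0,"ry":0,"rz":0,"dx":-0.019,"dy":0.032,"dz":0,"fingers":0},
    {"rx":0,"ry":0,"rz":0,"dx":-0.019,"dy":0.032,"dz":0,"fingers":0},
    {"rx":0,"ry":0,"rz":0,"dx":-0.019,"dy":0.032,"dz":0,"fingers":0},
    {"rx":0,"ry":0,"rz":0,"dx":-0.01,"dy":0.025,"dz":0,"fingers":0},
    {"rx":0,"ry":0,"rz":0,"dx":0,"dy":0,"dz":0,"fingers":0},
  ],
)

```text
clock: 3.7
ee_pos: [0.4663, 0.0175, 0.2483]
tcp_rot: [3.141, 0.001, -3.076]
wrist_force: [0.0, -0.2, -0.1]
finger_gap: 0.0001
finger_force: 0.0
```

carry_out(
  targets=[
    {"rx":0,"ry":0,"rz":0,"dx":-0.005,"dy":0.015,"dz":0.04,"fingers":0},
    {"rx":0,"ry":0,"rz":0,"dx":-0.005,"dy":0.015,"dz":0.04,"fingers":0},
    {"rx":0,"ry":0,"rz":0,"dx":0,"dy":0,"dz":0.042,"fingers":0},
    {"rx":0,"ry":0,"rz":0,"dx":0,"dy":0,"dz":0,"fingers":0},
  ],
)

```text
clock: 4.1
ee_pos: [0.4692, 0.044, 0.1218]
tcp_rot: [-3.138, -0.012, -3.081]
wrist_force: [-1.8, -0.5, -0.2]
finger_gap: 0.0001
finger_force: 0.0
```

Run:
```python
from h import *
print(cams.camera_params("wrist"), env.finger_overhang)
```

```text
{'K': array([[264.43976286,   0.        , 255.04115908],
       [  0.        , 264.43976286, 191.61766013],
       [  0.        ,   0.        ,   1.        ]]), 'k1': -0.01307967123318634, 'hand_eye': array([[ 4.37636467e-04, -9.50466046e-01, -3.10828094e-01,
         7.94058005e-02],
       [ 9.99999900e-01,  4.44304393e-04,  4.93526310e-05,
         1.20257321e-04],
       [ 9.11942877e-05, -3.10828085e-01,  9.50466145e-01,
        -1.25348014e-01],
       [ 0.00000000e+00,  0.00000000e+00,  0.00000000e+00,
         1.00000000e+00]])} 0.017
```

carry_out(
  targets=[
    {"rx":0,"ry":0,"rz":0,"dx":0,"dy":0.003,"dz":0,"fingers":0},
    {"rx":0,"ry":0,"rz":0,"dx":0,"dy":0,"dz":0,"fingers":0},
    {"rx":0,"ry":0,"rz":0,"dx":0,"dy":0,"dz":0,"fingers":0},
  ],
)

```text
clock: 4.4
ee_pos: [0.4744, 0.049, 0.1286]
tcp_rot: [3.14, 0.005, -3.08]
wrist_force: [0.3, -0.3, -0.3]
finger_gap: 0.0
finger_force: 0.0
```

carry_out(
  targets=[
    {"rx":0,"ry":0,"rz":0,"dx":-0.015,"dy":0,"dz":0.004,"fingers":0},
    {"rx":0,"ry":0,"rz":0,"dx":-0.02,"dy":0,"dz":0,"fingers":0},
    {"rx":0,"ry":0,"rz":0,"dx":-0.02,"dy":0,"dz":0,"fingers":0},
    {"rx":0,"ry":0,"rz":0,"dx":-0.02,"dy":0,"dz":0,"fingers":0},
    {"rx":0,"ry":0,"rz":0,"dx":-0.02,"dy":0,"dz":0,"fingers":0},
    {"rx":0,"ry":0,"rz":0,"dx":-0.02,"dy":0,"dz":0,"fingers":0},
    {"rx":0,"ry":0,"rz":0,"dx":-0.02,"dy":0,"dz":0,"fingers":0},
    {"rx":0,"ry":0,"rz":0,"dx":0,"dy":0,"dz":0,"fingers":0},
  ],
)

```text
clock: 5.2
ee_pos: [0.6108, 0.057, 0.1226]
tcp_rot: [3.141, 0.003, -3.08]
wrist_force: [-0.7, 0.2, -0.4]
finger_gap: 0.0002
finger_force: 0.0
```

carry_out(
  targets=[
    {"rx":0,"ry":0,"rz":0,"dx":-0.01,"dy":0,"dz":0,"fingers":0},
    {"rx":0,"ry":0,"rz":0,"dx":-0.005,"dy":0,"dz":0,"fingers":0},
    {"rx":0,"ry":0,"rz":0,"dx":0,"dy":0,"dz":0,"fingers":0},
  ],
)

```text
clock: 5.5
ee_pos: [0.6232, 0.0579, 0.1224]
tcp_rot: [3.141, 0.001, -3.08]
wrist_force: [-0.5, 0.6, -0.0]
finger_gap: -0.0001
finger_force: 0.0
```

carry_out(
  targets=[
    {"rx":0,"ry":0,"rz":0,"dx":-0.006,"dy":0,"dz":0,"fingers":0},
    {"rx":0,"ry":0,"rz":0,"dx":-0.006,"dy":0,"dz":0,"fingers":0},
    {"rx":0,"ry":0,"rz":0,"dx":-0.004,"dy":0,"dz":0,"fingers":0},
    {"rx":0,"ry":0,"rz":0,"dx":0,"dy":0,"dz":0,"fingers":0},
  ],
)

```text
clock: 5.9
ee_pos: [0.6387, 0.0588, 0.1223]
tcp_rot: [-3.141, -0.001, -3.08]
wrist_force: [-2.4, -1.5, 2.1]
finger_gap: -0.0003
finger_force: 1.2
```

carry_out(
  targets=[
    {"rx":0,"ry":0,"rz":0,"dx":-0.004,"dy":0,"dz":0,"fingers":0},
    {"rx":0,"ry":0,"rz":0,"dx":-0.003,"dy":0,"dz":0,"fingers":0},
    {"rx":0,"ry":0,"rz":0,"dx":0,"dy":0,"dz":0,"fingers":0},
  ],
)

```text
clock: 6.2
ee_pos: [0.6443, 0.0591, 0.1222]
tcp_rot: [-3.141, -0.003, -3.08]
wrist_force: [-3.1, -0.8, 1.4]
finger_gap: -0.0
finger_force: 1.7
```

Run:
```python
from h import *
for n in ("scene","top"):
    im,d,P=cloud(n); save(im,n+"2"); Z=P[...,2]
    m=(Z>0.11)&(Z<0.132)&(P[...,0]<0.69)&(P[...,0]>0.45)&(abs(P[...,1]-0.07)<0.2)
    Q=P[m]; fr=[]
    for y in np.arange(-0.05,0.19,0.02):
        q=Q[abs(Q[:,1]-y)<0.01]; fr.append((y,q[:,0].min() if len(q) else np.nan))
    print(n,np.round(fr,3).tolist())
    for q in ("vial_tray","vial"): print(q,[(np.round(r["centre"],3).tolist(),round(r["score"],2)) for r in finder.search_frame(q,n)])
```

```text
scene [[-0.05, 0.67], [-0.03, 0.669], [-0.01, 0.666], [0.01, 0.668], [0.03, 0.656], [0.05, 0.63], [0.07, 0.629], [0.09, 0.65], [0.11, 0.661], [0.13, 0.66], [0.15, 0.658], [0.17, 0.657]]
vial_tray [([0.596, 0.08, 0.013], 0.96)]
vial [([0.595, 0.076, 0.051], 0.7)]
top [[-0.05, 0.674], [-0.03, 0.673], [-0.01, 0.672], [0.01, 0.671], [0.03, 0.668], [0.05, nan], [0.07, nan], [0.09, nan], [0.11, nan], [0.13, nan], [0.15, nan], [0.17, nan]]
vial_tray [([0.589, 0.067, 0.011], 0.76)]
vial []
```

carry_out(
  targets=[
    {"rx":0,"ry":0,"rz":0,"dx":-0.004,"dy":0,"dz":0,"fingers":0},
    {"rx":0,"ry":0,"rz":0,"dx":-0.004,"dy":0,"dz":0,"fingers":0},
    {"rx":0,"ry":0,"rz":0,"dx":0,"dy":0,"dz":0,"fingers":0},
  ],
)

```text
clock: 6.8
ee_pos: [0.6499, 0.0594, 0.1221]
tcp_rot: [-3.14, -0.011, -3.08]
wrist_force: [-14.1, 0.6, 8.2]
finger_gap: -0.0001
finger_force: 6.9
```

carry_out(
  targets=[
    {"rx":0,"ry":0,"rz":0,"dx":-0.003,"dy":0,"dz":0,"fingers":0},
    {"rx":0,"ry":0,"rz":0,"dx":0,"dy":0,"dz":0,"fingers":0},
    {"rx":0,"ry":0,"rz":0,"dx":0,"dy":0,"dz":0,"fingers":0},
  ],
)

```text
clock: 7.1
ee_pos: [0.65, 0.0593, 0.122]
tcp_rot: [-3.14, -0.017, -3.08]
wrist_force: [-20.0, 1.6, 11.9]
finger_gap: 0.0001
finger_force: 10.2
```

carry_out(
  targets=[
    {"rx":0,"ry":0,"rz":0,"dx":0.04,"dy":0,"dz":0,"fingers":0},
    {"rx":0,"ry":0,"rz":0,"dx":0.04,"dy":0,"dz":-0.02,"fingers":0},
    {"rx":0,"ry":0,"rz":0,"dx":0.01,"dy":-0.03,"dz":-0.03,"fingers":0.085},
    {"rx":0,"ry":0,"rz":0,"dx":0.01,"dy":-0.03,"dz":-0.03,"fingers":0.085},
    {"rx":0,"ry":0,"rz":0,"dx":0.01,"dy":-0.03,"dz":-0.03,"fingers":0.085},
    {"rx":0,"ry":0,"rz":0,"dx":0.011,"dy":-0.036,"dz":-0.02,"fingers":0.085},
    {"rx":0,"ry":0,"rz":0,"dx":0.011,"dy":-0.036,"dz":0,"fingers":0.085},
    {"rx":0,"ry":0,"rz":0,"dx":0.011,"dy":-0.036,"dz":0,"fingers":0.085},
  ],
)

```text
clock: 7.9
ee_pos: [0.528, -0.1478, 0.2544]
tcp_rot: [-3.141, 0.008, -3.079]
wrist_force: [1.0, -0.0, 0.2]
finger_gap: 0.0842
finger_force: 0.0
```

carry_out(
  targets=[
    {"rx":0,"ry":0,"rz":0,"dx":0.011,"dy":-0.036,"dz":0,"fingers":0.085},
    {"rx":0,"ry":0,"rz":0,"dx":0.011,"dy":-0.036,"dz":0,"fingers":0.085},
    {"rx":0,"ry":0,"rz":0,"dx":0.011,"dy":-0.036,"dz":0,"fingers":0.085},
    {"rx":0,"ry":0,"rz":0,"dx":0.011,"dy":-0.036,"dz":0,"fingers":0.085},
    {"rx":0,"ry":0,"rz":0,"dx":0.011,"dy":-0.036,"dz":0,"fingers":0.085},
    {"rx":0,"ry":0,"rz":0,"dx":0,"dy":0,"dz":0,"fingers":0.085},
    {"rx":0,"ry":0,"rz":0,"dx":0,"dy":0,"dz":0,"fingers":0.085},
    {"rx":0,"ry":0,"rz":0,"dx":0,"dy":0,"dz":0,"fingers":0.085},
  ],
)

```text
clock: 8.7
ee_pos: [0.4833, -0.3292, 0.2526]
tcp_rot: [-3.141, 0.002, -3.079]
wrist_force: [0.2, -0.8, 1.0]
finger_gap: 0.0852
finger_force: 0.0
```

Run:
```python
from h import *
for n in ("scene","top","wrist"):
    im,d,P=cloud(n); save(im,n+"3"); np.savez(n+"3.npz",P=P,im=im); Z=P[...,2]
    if n!="wrist":
        Q=P[(Z>0.09)&(Z<0.132)&(P[...,0]<0.69)&(P[...,0]>0.45)&(abs(P[...,1]-0.07)<0.2)]
        print(n,[(round(y,2),round(float(Q[abs(Q[:,1]-y)<0.01][:,0].min()),3)) for y in np.arange(-0.05,0.18,0.02) if (abs(Q[:,1]-y)<0.01).any()])
        Q=P[(Z>0.03)&(Z<0.085)&(abs(P[...,0]-0.595)<.04)&(abs(P[...,1]-0.07)<0.04)]
        Q2=Q[Q[:,2]>0.055]
        print("vial pts",len(Q),Q.mean(0).round(3),Q.min(0).round(3),Q.max(0).round(3),"cap",len(Q2),Q2.mean(0).round(3))
        Q=P[(Z>0.007)&(Z<0.02)&(abs(P[...,0]-0.595)<.06)&(abs(P[...,1]-0.07)<0.06)]
        print("tray",len(Q),cv2.minAreaRect(Q[:,:2].astype(np.float32)))
        for q in ("vial_tray","vial"): print(q,[(np.round(r["centre"],3).tolist(),round(r["score"],2)) for r in finder.search_frame(q,n)])
    for q in ("tongs","tongs_grip","tongs_tip"): print(n,q,[(np.round(r["centre"],3).tolist(),round(r["score"],2)) for r in finder.search_frame(q,n)])
```

```text
scene [(np.float64(-0.05), 0.675), (np.float64(-0.03), 0.674), (np.float64(-0.01), 0.672), (np.float64(0.01), 0.673), (np.float64(0.03), 0.657), (np.float64(0.05), 0.658), (np.float64(0.07), 0.656), (np.float64(0.09), 0.655), (np.float64(0.11), 0.666), (np.float64(0.13), 0.664), (np.float64(0.15), 0.664), (np.float64(0.17), 0.661)]
vial pts 107 [0.597 0.075 0.055] [0.588 0.06  0.031] [0.612 0.084 0.073] cap 57 [0.598 0.074 0.066]
tray 348 ((0.6026889085769653, 0.07134538888931274), (0.07282613962888718, 0.07220160961151123), 6.559756755828857)
vial_tray [([0.592, 0.079, 0.013], 0.75)]
vial [([0.594, 0.078, 0.053], 0.47)]
scene tongs [([0.492, -0.298, 0.015], 0.94), ([0.414, -0.124, 0.012], 0.78), ([0.51, -0.485, 0.012], 0.48)]
scene tongs_grip [([0.42, -0.125, 0.011], 0.74), ([0.488, -0.3, 0.015], 0.62), ([0.513, -0.483, 0.013], 0.6), ([0.498, -0.29, 0.012], 0.53)]
scene tongs_tip [([0.488, -0.299, 0.018], 0.83), ([0.421, -0.125, 0.012], 0.66), ([0.516, -0.482, 0.016], 0.47)]
top [(np.float64(-0.05), 0.679), (np.float64(-0.03), 0.678), (np.float64(-0.01), 0.676), (np.float64(0.01), 0
[... 348 characters left out ...]
534, 0.07048386335372925), (0.07852023094892502, 0.10966142266988754), 2.4712605476379395)
vial_tray [([0.601, 0.07, 0.011], 0.7), ([0.666, 0.061, 0.129], 0.19)]
vial []
top tongs [([0.411, -0.117, 0.01], 0.64), ([0.419, -0.607, 0.018], 0.53), ([0.667, 0.062, 0.126], 0.24)]
top tongs_grip [([0.418, -0.609, 0.018], 0.54)]
top tongs_tip [([0.415, -0.606, 0.02], 0.4), ([0.408, -0.308, 0.022], 0.39)]
wrist tongs [([0.46, -0.55, 0.014], 0.7), ([0.475, -0.308, 0.019], 0.69)]
wrist tongs_grip [([0.455, -0.546, 0.015], 0.93), ([0.476, -0.307, 0.021], 0.81), ([0.418, -0.123, 0.011], 0.57)]
wrist tongs_tip [([0.418, -0.128, 0.014], 0.76), ([0.471, -0.304, 0.018], 0.73), ([0.461, -0.548, 0.014], 0.64)]
```

View pics/wrist3.png

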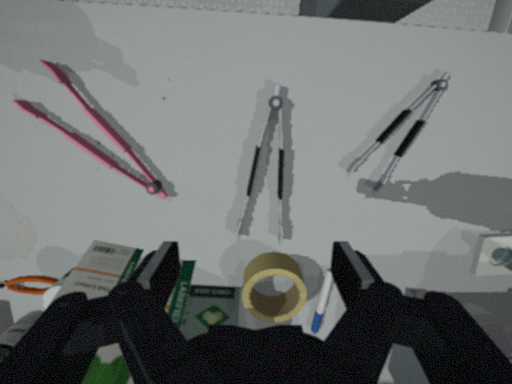

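View pics/scene3.png

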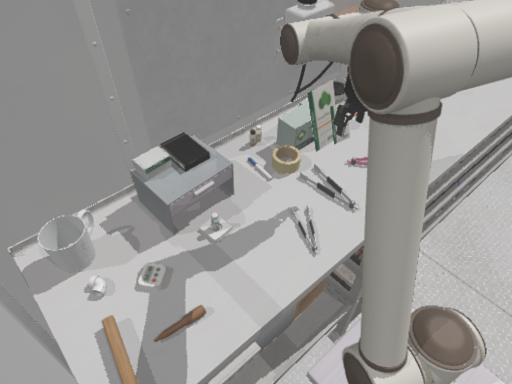

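The wrist view shows the big tongs' pivot at (276,102), the tips at (240,232) and (281,238), and the black plates near (254,170) and (281,172). The scene view shows the drawer shut and the vial free in its tray at (215,222).

Run:
```python
from h import *
f=np.load("wrist3.npz"); P=f["P"]; im=f["im"].astype(int); g=im.max(2)
v,u=np.mgrid[:384,:512]
box=(u>225)&(u<300)&(v>75)&(v<243)
for nm,p in (("pivot",(276,102)),("tipL",(240,232)),("tipR",(281,238)),("fl",(276,85))):
    print(nm,P[p[1],p[0]].round(3))
m=box&(g<60)&(v>135)
n,lab,st,c=cv2.connectedComponentsWithStats(m.astype(np.uint8))
for i in range(1,n):
    if st[i,4]>25:
        Q=P[lab==i]; print(st[i],np.nanmean(Q,0).round(4),np.nanpercentile(Q[:,:2],[2,98],axis=0).round(4).tolist())
m=box&(P[...,2]>0.012)
Q=P[m]; print(len(Q),Q.min(0).round(3),Q.max(0).round(3))
for x in np.arange(0.36,0.63,0.02):
    q=Q[abs(Q[:,0]-x)<0.01]
    if len(q): print(round(x,2),q[:,1].min().round(4),q[:,1].max().round(4),q[:,2].max().round(3))
```

```text
pivot [ 0.398 -0.308  0.023]
tipL [ 0.595 -0.346 -0.   ]
tipR [ 0.59  -0.283  0.021]
fl [ 0.377 -0.309  0.017]
[248 148  12  48 151] [ 0.4895 -0.3315  0.0217] [[0.4587, -0.3371], [0.5225, -0.3255]]
[278 150   6  49 176] [ 0.4908 -0.2934  0.0208] [[0.4596, -0.2965], [0.5246, -0.29]]
1116 [ 0.375 -0.351  0.012] [ 0.6   -0.281  0.025]
0.38 -0.3117 -0.3046 0.021
0.4 -0.317 -0.2999 0.025
0.42 -0.322 -0.2967 0.02
0.44 -0.3261 -0.295 0.02
0.46 -0.3305 -0.2907 0.023
0.48 -0.3335 -0.29 0.024
0.5 -0.3364 -0.2887 0.024
0.52 -0.3386 -0.2878 0.023
0.54 -0.3429 -0.2869 0.019
0.56 -0.348 -0.2836 0.023
0.58 -0.3514 -0.2807 0.023
0.6 -0.3513 -0.2813 0.023
```

carry_out(
  targets=[
    {"rx":0,"ry":0,"rz":0.1,"dx":0,"dy":0,"dz":0,"fingers":0.085},
    {"rx":0,"ry":0,"rz":0,"dx":-0.006,"dy":0.017,"dz":0.03,"fingers":0.085},
    {"rx":0,"ry":0,"rz":0,"dx":0,"dy":0,"dz":0.04,"fingers":0.085},
    {"rx":0,"ry":0,"rz":0,"dx":0,"dy":0,"dz":0.04,"fingers":0.085},
    {"rx":0,"ry":0,"rz":0,"dx":0,"dy":0,"dz":0.04,"fingers":0.085},
    {"rx":0,"ry":0,"rz":0,"dx":0,"dy":0,"dz":0.03,"fingers":0.085},
    {"rx":0,"ry":0,"rz":0,"dx":0,"dy":0,"dz":0,"fingers":0.085},
    {"rx":0,"ry":0,"rz":0,"dx":0,"dy":0,"dz":0,"fingers":0.085},
  ],
)

```text
clock: 10.3
ee_pos: [0.4896, -0.3131, 0.0728]
tcp_rot: [-3.141, -0.0, 3.104]
wrist_force: [-0.0, -0.5, 0.2]
finger_gap: 0.0851
finger_force: 0.0
```

Run:
```python
from h import *
print(monitor.get_obs()["ee_pos"],monitor.get_obs()["tcp_rot"])
im,d,P=cloud("wrist"); save(im,"wrist4"); np.savez("wrist4.npz",P=P,im=im)
Z=P[...,2]; Q=P[(Z>0.012)&(Z<0.03)&(P[...,0]>.36)&(P[...,0]<.62)&(abs(P[...,1]+.313)<.042)]
for x in np.arange(0.36,0.63,0.02):
    q=Q[abs(Q[:,0]-x)<0.01]
    if len(q): print(round(x,2),q[:,1].min().round(4),q[:,1].max().round(4),q[:,2].max().round(3))
```

```text
[ 0.48955952 -0.31311433  0.0727518 ] [-3.14098416e+00 -1.11310237e-04  3.10391389e+00]
0.38 -0.3124 -0.3032 0.023
0.4 -0.3178 -0.2995 0.025
0.42 -0.3214 -0.2972 0.02
0.44 -0.3261 -0.2942 0.02
0.46 -0.3316 -0.291 0.024
0.48 -0.3343 -0.2903 0.024
0.5 -0.3373 -0.2887 0.023
0.52 -0.3391 -0.2879 0.023
0.54 -0.343 -0.2874 0.019
0.56 -0.3483 -0.2843 0.023
0.58 -0.351 -0.282 0.023
0.6 -0.3479 -0.2856 0.017
```

View pics/wrist4.png

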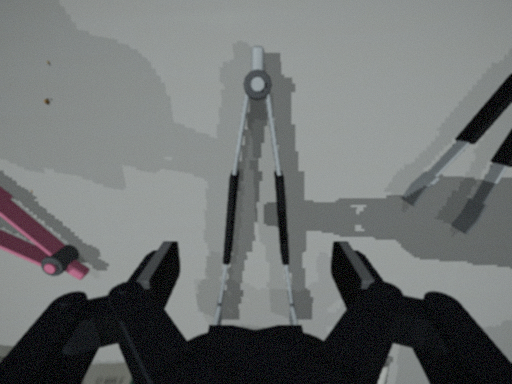

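The tongs lie centred between the open fingers, with the pivot at (257,85) and the plates at (231,218) and (281,218). I'll go down and close to 40 mm.

carry_out(
  targets=[
    {"rx":0,"ry":0,"rz":0,"dx":0,"dy":0,"dz":0.025,"fingers":0.085},
    {"rx":0,"ry":0,"rz":0,"dx":0,"dy":0,"dz":0.02,"fingers":0.085},
    {"rx":0,"ry":0,"rz":0,"dx":0,"dy":0,"dz":0.006,"fingers":0.085},
    {"rx":0,"ry":0,"rz":0,"dx":0,"dy":0,"dz":0,"fingers":0.04},
    {"rx":0,"ry":0,"rz":0,"dx":0,"dy":0,"dz":0,"fingers":0.04},
    {"rx":0,"ry":0,"rz":0,"dx":0,"dy":0,"dz":0,"fingers":0.04},
    {"rx":0,"ry":0,"rz":0,"dx":0,"dy":0,"dz":0,"fingers":0.04},
    {"rx":0,"ry":0,"rz":0,"dx":0,"dy":0,"dz":0,"fingers":0.04},
  ],
  grip_force=30,
)

```text
clock: 11.15
ee_pos: [0.4907, -0.3134, 0.0237]
tcp_rot: [-3.14, 0.004, 3.104]
wrist_force: [-0.9, -0.7, 5.0]
finger_gap: 0.0403
finger_force: 8.7
```

carry_out(
  targets=[
    {"rx":0,"ry":0,"rz":0,"dx":0,"dy":0,"dz":-0.01,"fingers":0.04},
    {"rx":0,"ry":0,"rz":0,"dx":0,"dy":0,"dz":-0.02,"fingers":0.04},
    {"rx":0,"ry":0,"rz":0,"dx":0,"dy":0,"dz":-0.03,"fingers":0.04},
    {"rx":0,"ry":0,"rz":0,"dx":0,"dy":0,"dz":-0.03,"fingers":0.04},
    {"rx":0,"ry":0,"rz":0,"dx":0,"dy":0,"dz":-0.03,"fingers":0.04},
    {"rx":0,"ry":0,"rz":0,"dx":0.01,"dy":0,"dz":0,"fingers":0.04},
    {"rx":0,"ry":0,"rz":0,"dx":0,"dy":0,"dz":0,"fingers":0.04},
  ],
)

```text
clock: 11.85
ee_pos: [0.4779, -0.3119, 0.1423]
tcp_rot: [3.141, 0.001, 3.102]
wrist_force: [0.1, 0.1, -1.8]
finger_gap: 0.0404
finger_force: 7.2
```

Run:
```python
from h import *
o=monitor.get_obs(); print(o["ee_pos"],o["tcp_rot"],o["wrist_force"])
B=R.from_euler('xyz',o["tcp_rot"]).as_matrix()
for n in ("wrist","scene"):
    im,d,P=cloud(n)
    if n=="wrist": save(im,"wrist5")
    m=finder.masks_of("tongs",n)
    T=(P-o["ee_pos"])@B  # tool frame
    for r in m:
        if r["score"]>.4:
            q=P[r["pixels"]]; q=q[~np.isnan(q[:,0])]; t=(q-o["ee_pos"])@B
            print(n,r["score"],np.median(q,0).round(3),np.percentile(t,[3,97],axis=0).round(3).tolist())
```

```text
[ 0.47786133 -0.31194951  0.14233878] [3.14098300e+00 8.72799721e-04 3.10243403e+00] [ 0.12813845  0.10974839 -1.83474546]
wrist 0.78 [ 0.48  -0.521  0.014] [[-0.058, -0.253, 0.12], [0.044, -0.151, 0.14]]
wrist 0.73 [ 0.437 -0.307  0.139] [[-0.035, -0.019, 0.001], [0.111, 0.019, 0.017]]
wrist 0.71 [ 0.418 -0.127  0.011] [[-0.016, 0.12, 0.125], [0.133, 0.214, 0.143]]
scene 0.8 [ 0.504 -0.296  0.129] [[-0.173, -0.124, -0.005], [0.049, 0.03, 0.144]]
scene 0.5 [ 0.416 -0.121  0.013] [[-0.004, 0.128, 0.123], [0.135, 0.217, 0.141]]
```

View pics/wrist5.png

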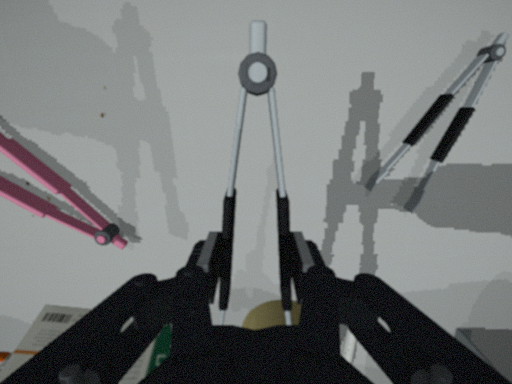

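carry_out(
  targets=[
    {"rx":0,"ry":0,"rz":0,"dx":0.006,"dy":0.015,"dz":0,"fingers":0.04},
    {"rx":0,"ry":0,"rz":0,"dx":0.006,"dy":0.03,"dz":0,"fingers":0.04},
    {"rx":0,"ry":0,"rz":0,"dx":0.006,"dy":0.03,"dz":0,"fingers":0.04},
    {"rx":0,"ry":0,"rz":0,"dx":0.006,"dy":0.03,"dz":0,"fingers":0.04},
    {"rx":0,"ry":0,"rz":0,"dx":0.006,"dy":0.03,"dz":0,"fingers":0.04},
    {"rx":0,"ry":0,"rz":0,"dx":0.006,"dy":0.03,"dz":0,"fingers":0.04},
    {"rx":0,"ry":0,"rz":0,"dx":0.006,"dy":0.03,"dz":0,"fingers":0.04},
    {"rx":0,"ry":0,"rz":0,"dx":0.006,"dy":0.03,"dz":0,"fingers":0.04},
  ],
)

```text
clock: 12.85
ee_pos: [0.4392, -0.0845, 0.1406]
tcp_rot: [-3.141, -0.002, 3.103]
wrist_force: [1.1, -0.0, -1.5]
finger_gap: 0.0403
finger_force: 7.2
```

carry_out(
  targets=[
    {"rx":0,"ry":0,"rz":0,"dx":0.006,"dy":0.03,"dz":0,"fingers":0.04},
    {"rx":0,"ry":0,"rz":0,"dx":0.005,"dy":0.03,"dz":0,"fingers":0.04},
    {"rx":0,"ry":0,"rz":0,"dx":0.005,"dy":0.03,"dz":0,"fingers":0.04},
    {"rx":0,"ry":0,"rz":0,"dx":0,"dy":0.03,"dz":0,"fingers":0.04},
    {"rx":0,"ry":0,"rz":0,"dx":0,"dy":0.03,"dz":0,"fingers":0.04},
    {"rx":0,"ry":0,"rz":0,"dx":0,"dy":0.014,"dz":0,"fingers":0.04},
    {"rx":0,"ry":0,"rz":0,"dx":0,"dy":0,"dz":0,"fingers":0.04},
    {"rx":0,"ry":0,"rz":0,"dx":0,"dy":0,"dz":0,"fingers":0.04},
  ],
)

```text
clock: 13.65
ee_pos: [0.4295, 0.0785, 0.1408]
tcp_rot: [-3.141, -0.002, 3.104]
wrist_force: [0.1, -0.8, -1.5]
finger_gap: 0.04
finger_force: 7.2
```

Run:
```python
from h import *
o=monitor.get_obs(); e=o["ee_pos"]; print(e,o["tcp_rot"])
B=R.from_euler('xyz',o["tcp_rot"]).as_matrix()
ims=[]
for n in ("wrist","scene","top"):
    im,d,P=cloud(n); Z=P[...,2]
    ims.append(im)
    t=(P-e)@B
    m=(abs(t[...,1])<.05)&(t[...,0]>-.13)&(t[...,0]<.13)&(Z>0.105)&(Z<0.16)
    print(n)
    for x in np.arange(-.12,.12,.02):
        q=t[m&(abs(t[...,0]-x)<.01)]
        if len(q)>3: print(round(x,2),len(q),"y",q[:,1].min().round(3),q[:,1].max().round(3),"z",np.percentile(q[:,2],[5,95]).round(3))
    Q=P[(Z>0.03)&(Z<0.085)&(abs(P[...,0]-0.6)<.04)&(abs(P[...,1]-0.07)<0.04)]
    c=Q[Q[:,2]>.06]
    if len(c): print("vial",len(Q),"cap",len(c),c.mean(0).round(4),c.min(0).round(3),c.max(0).round(3))
save(np.hstack([cv2.resize(ims[1][130:300,120:290],(400,400)),cv2.resize(ims[2][130:260,160:290],(400,400))]),"both")
```

```text
[0.42954926 0.07845708 0.14075498] [-3.14064208e+00 -1.60101714e-03  3.10362913e+00]
wrist
-0.06 18 y -0.022 0.022 z [0.005 0.017]
-0.04 333 y -0.023 0.022 z [0.001 0.009]
-0.02 707 y -0.021 0.021 z [0.001 0.014]
0.0 1844 y -0.034 0.034 z [-0.016  0.009]
0.02 1693 y -0.026 0.027 z [-0.017  0.011]
0.04 714 y -0.017 0.018 z [0.002 0.017]
0.06 586 y -0.012 0.014 z [0.005 0.015]
0.08 934 y -0.009 0.011 z [0.002 0.014]
0.1 1201 y -0.008 0.01 z [0.   0.01]
scene
-0.02 14 y -0.021 -0.016 z [-0.     0.019]
0.0 95 y -0.034 0.033 z [-0.017  0.017]
0.02 120 y -0.028 0.026 z [-0.016  0.019]
0.04 63 y -0.017 0.017 z [0.002 0.019]
0.06 57 y -0.014 0.013 z [0.003 0.019]
0.08 51 y -0.01 0.01 z [0.002 0.019]
0.1 69 y -0.009 0.009 z [-0.001  0.019]
top
-0.1 18 y -0.03 0.028 z [-0.002  0.014]
-0.08 22 y -0.029 0.027 z [-0.003  0.021]
-0.06 20 y -0.025 0.025 z [0.002 0.017]
-0.04 19 y -0.022 0.021 z [-0.003  0.017]
-0.02 16 y -0.021 0.02 z [-0.001  0.015]
0.06 4 y -0.01 -0.008 z [-0.001  0.015]
0.08 26 y -0.008 0.01 z [0.    0.013]
0.1 24 y -0.006 0.01 z [-0.002  0.011]
vial 46 cap 29 [0.6027 0.0738 0.0714] [0.594 0.065 0.067] [0.611 0.081 0.075]
```

View pics/both.png

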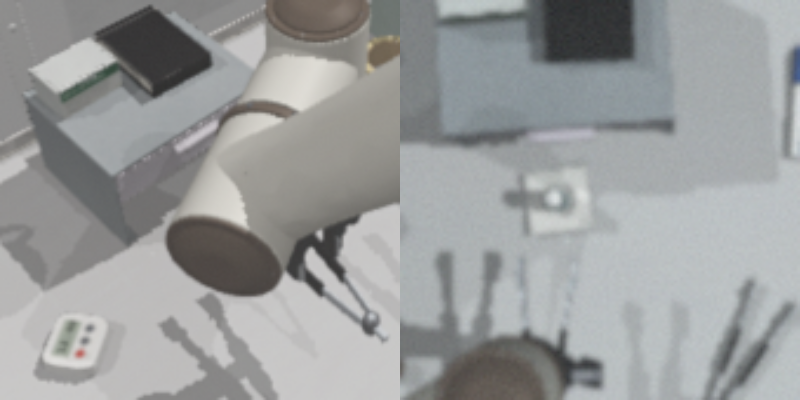

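The scene crop is mostly blocked by the arm. The top crop shows the open tips at (523,262) and (577,245), aimed at the vial at (553,199). I'll go down, then advance.

carry_out(
  targets=[
    {"rx":0,"ry":0,"rz":0,"dx":0,"dy":0,"dz":0.03,"fingers":0.04},
    {"rx":0,"ry":0,"rz":0,"dx":0,"dy":0,"dz":0.03,"fingers":0.04},
    {"rx":0,"ry":0,"rz":0,"dx":0,"dy":0,"dz":0.025,"fingers":0.04},
    {"rx":0,"ry":0,"rz":0,"dx":0,"dy":0,"dz":0.01,"fingers":0.04},
    {"rx":0,"ry":0,"rz":0,"dx":0,"dy":0,"dz":0,"fingers":0.04},
    {"rx":0,"ry":0,"rz":0,"dx":0,"dy":0,"dz":0,"fingers":0.04},
  ],
)

```text
clock: 14.4
ee_pos: [0.4307, 0.0789, 0.047]
tcp_rot: [3.141, 0.001, 3.103]
wrist_force: [-1.4, 0.8, -2.2]
finger_gap: 0.0402
finger_force: 7.2
```

carry_out(
  targets=[
    {"rx":0,"ry":0,"rz":0,"dx":-0.01,"dy":0,"dz":0,"fingers":0.04},
    {"rx":0,"ry":0,"rz":0,"dx":-0.015,"dy":0,"dz":0,"fingers":0.04},
    {"rx":0,"ry":0,"rz":0,"dx":-0.015,"dy":0,"dz":0,"fingers":0.04},
    {"rx":0,"ry":0,"rz":0,"dx":-0.015,"dy":0,"dz":0,"fingers":0.04},
    {"rx":0,"ry":0,"rz":0,"dx":-0.01,"dy":0,"dz":0,"fingers":0.04},
    {"rx":0,"ry":0,"rz":0,"dx":-0.009,"dy":0,"dz":0,"fingers":0.04},
    {"rx":0,"ry":0,"rz":0,"dx":0,"dy":0,"dz":0,"fingers":0.04},
    {"rx":0,"ry":0,"rz":0,"dx":0,"dy":0,"dz":0,"fingers":0.04},
  ],
)

```text
clock: 15.2
ee_pos: [0.5035, 0.0758, 0.0463]
tcp_rot: [-3.141, -0.001, 3.103]
wrist_force: [1.1, 0.3, -0.9]
finger_gap: 0.0397
finger_force: 7.2
```

Run:
```python
from h import *
print(monitor.get_obs()["ee_pos"])
im,d,P=cloud("top"); im2,_,_=cloud("scene")
save(np.hstack([cv2.resize(im2[130:300,120:290],(400,400)),cv2.resize(im[150:240,180:270],(400,400),interpolation=cv2.INTER_CUBIC)]),"both2")
```

```text
[0.50352794 0.07578435 0.04631232]
```

View pics/both2.png

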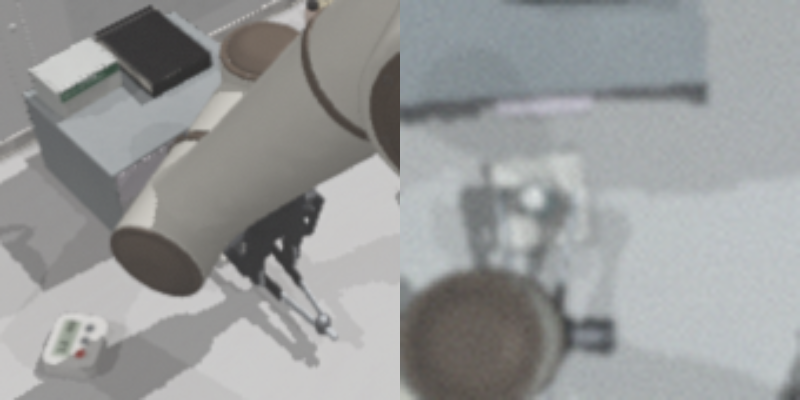

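The top crop shows the vial cap at (535,198), standing between the tips on the tray. Now I'll squeeze.

carry_out(
  targets=[
    {"rx":0,"ry":0,"rz":0,"dx":0,"dy":0,"dz":0,"fingers":0.036},
    {"rx":0,"ry":0,"rz":0,"dx":0,"dy":0,"dz":0,"fingers":0.032},
    {"rx":0,"ry":0,"rz":0,"dx":0,"dy":0,"dz":0,"fingers":0.029},
    {"rx":0,"ry":0,"rz":0,"dx":0,"dy":0,"dz":0,"fingers":0.026},
    {"rx":0,"ry":0,"rz":0,"dx":0,"dy":0,"dz":0,"fingers":0.015},
    {"rx":0,"ry":0,"rz":0,"dx":0,"dy":0,"dz":0,"fingers":0.015},
    {"rx":0,"ry":0,"rz":0,"dx":0,"dy":0,"dz":0,"fingers":0.015},
    {"rx":0,"ry":0,"rz":0,"dx":0,"dy":0,"dz":0,"fingers":0.015},
  ],
  grip_force=32,
)

```text
clock: 16.1
ee_pos: [0.5039, 0.076, 0.0463]
tcp_rot: [3.142, 0.0, 3.103]
wrist_force: [-0.6, -0.2, -1.2]
finger_gap: 0.0257
finger_force: 33.5
```

carry_out(
  targets=[
    {"rx":0,"ry":0,"rz":0,"dx":0,"dy":0,"dz":0,"fingers":0.015},
    {"rx":0,"ry":0,"rz":0,"dx":0,"dy":0,"dz":-0.005,"fingers":0.015},
    {"rx":0,"ry":0,"rz":0,"dx":0,"dy":0,"dz":-0.01,"fingers":0.015},
    {"rx":0,"ry":0,"rz":0,"dx":0,"dy":0,"dz":-0.015,"fingers":0.015},
    {"rx":0,"ry":0,"rz":0,"dx":0,"dy":0,"dz":-0.015,"fingers":0.015},
    {"rx":0,"ry":0,"rz":0,"dx":0,"dy":0,"dz":-0.015,"fingers":0.015},
    {"rx":0,"ry":0,"rz":0,"dx":0,"dy":0,"dz":-0.015,"fingers":0.015},
    {"rx":0,"ry":0,"rz":0,"dx":0,"dy":0,"dz":-0.015,"fingers":0.015},
  ],
)

```text
clock: 16.9
ee_pos: [0.5039, 0.0759, 0.1378]
tcp_rot: [3.141, 0.001, 3.103]
wrist_force: [0.3, 0.5, -1.2]
finger_gap: 0.0251
finger_force: 33.5
```

carry_out(
  targets=[
    {"rx":0,"ry":0,"rz":0,"dx":0,"dy":0,"dz":-0.015,"fingers":0.015},
    {"rx":0,"ry":0,"rz":0,"dx":0,"dy":0,"dz":-0.01,"fingers":0.015},
    {"rx":0,"ry":0,"rz":0,"dx":0,"dy":0,"dz":-0.01,"fingers":0.015},
    {"rx":0,"ry":0,"rz":0,"dx":0,"dy":0,"dz":0,"fingers":0.015},
    {"rx":0,"ry":0,"rz":0,"dx":0,"dy":0,"dz":0,"fingers":0.015},
    {"rx":0,"ry":0,"rz":0,"dx":0,"dy":0,"dz":0,"fingers":0.015},
    {"rx":0,"ry":0,"rz":0,"dx":0,"dy":0,"dz":0,"fingers":0.015},
    {"rx":0,"ry":0,"rz":0,"dx":0,"dy":0,"dz":0,"fingers":0.015},
  ],
)

```text
clock: 17.7
ee_pos: [0.5037, 0.0759, 0.1707]
tcp_rot: [-3.141, -0.001, 3.103]
wrist_force: [-0.1, 0.0, -0.7]
finger_gap: 0.0254
finger_force: 33.5
```

Run:
```python
from h import *
print(monitor.get_obs())
im,d,P=cloud("top"); Z=P[...,2]
Q=P[(Z>0.1)&(Z<0.25)&(abs(P[...,0]-0.6)<.03)&(abs(P[...,1]-0.073)<0.035)]; c=Q[Q[:,2]>.175]
print(len(Q),Q.max(0),"cap",len(c),c.mean(0) if len(c) else 0)
im2,_,P2=cloud("scene")
for n in("top","scene"): print([(np.round(r["centre"],3),r["score"]) for r in finder.search_frame("vial",n)],[(np.round(r["centre"],3),r["score"]) for r in finder.search_frame("drawer",n)])
Q=P[(Z>0.09)&(Z<0.132)&(P[...,0]<0.69)&(P[...,0]>0.64)&(abs(P[...,1]-0.07)<0.2)]
print([(round(float(y),2),round(float(Q[abs(Q[:,1]-y)<0.01][:,0].min()),3)) for y in np.arange(-0.05,0.18,0.02) if (abs(Q[:,1]-y)<0.01).any()])
save(np.hstack([cv2.resize(im2[130:300,120:290],(400,400)),cv2.resize(im[150:240,180:270],(400,400),interpolation=cv2.INTER_CUBIC)]),"both3")
```

```text
{'clock': 17.7, 'joint_pos': array([ 4.68621010e-01,  2.64356126e-01, -3.83137030e-01, -8.68468025e-05,
       -9.24527296e-01, -2.07762884e+00]), 'joint_velocities': array([ 0.0026986 , -0.00299649,  0.00305421,  0.00129353,  0.00179692,
        0.00217308]), 'effort': array([-3.10635689e-03, -3.10933399e+01,  1.66701525e+01,  3.78627196e+00,
        2.05753092e-02,  1.58552771e-04]), 'ee_pos': array([0.5036982 , 0.07590068, 0.17073999]), 'tcp_rot': array([-3.14105901e+00, -1.10386135e-03,  3.10332851e+00]), 'wrist_force': array([-0.14231583,  0.00380542, -0.74570834]), 'moment': array([-0.06036835, -0.00475562, -0.03535149]), 'finger_force': 33.47827970981598, 'finger_gap': 0.025416334587310126}
107 [0.61308226 0.08961241 0.2013278 ] cap 53 [0.60123477 0.07146263 0.1902403 ]
[] [(array([0.669, 0.06 , 0.128]), 0.58)]
[(array([0.59 , 0.076, 0.166]), 0.53)] []
[(-0.05, 0.679), (-0.03, 0.677), (-0.01, 0.676), (0.01, 0.675), (0.03, 0.661), (0.05, 0.661), (0.07, 0.659), (0.09, 0.659), (0.11, 0.669), (0.13, 0.668), (0.15, 0.667), (0.17, 0.666)]
```

View pics/both3.png

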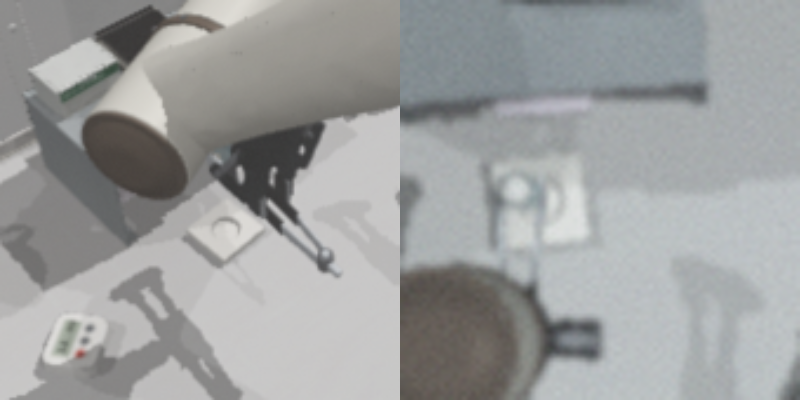

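The vial hangs upright in the tips at (517,190), its top at about z = 0.197. The tray below it is empty and the drawer is still shut, so I'm handing the job in.

```bash
python3 -c "
from station import ticket
print(ticket.sign_off())"
```

```text
the job is handed in; nothing more can be done
None
```

The drawer is shut, the vial is held upright in the squeezed tongs about 12.5 cm above where it stood in the tray, and the job is handed in (sign-off gave no verdict).

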